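# Slide the stop board into its notches and swing the catch over it

## Task

Push the wooden stop board along the rails of the jig with your fingertips until it drops down into its locating notches, then push the knob of the swing catch round until the catch lies fully across the board against its stop. The board must be seated before the catch is swung; never lift the board, and leave the tape measure, bolt, nut and round bar where they are.

Things in the scene. Friction and masses are not known exactly. Their poses are not given: they have to be found in the camera images.
- jig: Low metal jig fixed to the table, 260 x 173 mm. Origin on the table, below the middle of the seat. x runs along its two rails, the way the board must be pushed; y to the side with the catch; z up. Rails at y = +-40 mm, 20 mm wide, x = -150 to +90 mm, tops 30 mm above the table, ends open; bed plate between them 10 mm high. Guides 44 mm high at y = +-61.5 to +-69.5 mm keep the board straight.
- stop_board: Loose wooden board 130 (x) x 120 (y) x 14 mm, 0.3 to 0.65 kg, on four steel feet 12 mm long that ride on the rails. Origin under its centre, in the plane of the feet's undersides; the wood is 10 to 24 mm above it. Axes as the jig's. Starts 45 to 70 mm short of its seat (smaller jig x), the wood 40 to 54 mm above the table. Sliding it takes 1 to 6 N.
- board_back_edge (a point): Centre of the board's rear edge face (the face to push), half-way up the wood, 65 mm behind the board's centre; there is free space behind it above the bed plate. Axes as the board's.
- seat (a point): Where the board's origin lies when seated, 22 mm above the table; axes as the jig's. The rails have square notches 16 mm long, 8 mm deep, 45 mm before and behind it. Here all four feet drop 8 mm at once (2 mm play each way); the wood is then 32 to 46 mm above the table and the notch walls stop the board from going on.
- catch (a joint): Angle (rad) of the swing catch: 0 = arm along the jig's +x, clear of the board; grows clockwise seen from above; 1.57 = its stop, arm fully across the board. Starts at -0.35 to 0.1 (lowest -0.6), stays where left; 1 to 2 N at the knob turns it. The arm (14 mm wide, 49 to 57 mm above the table, 62 mm long) clears a seated board by 3 mm and strikes an unseated one.
- catch_knob (a point): Middle of the upright round knob on the arm, 16 mm in diameter, from 57 to 85 mm above the table (this point at 71 mm), 52 mm from the pivot.
- catch_pivot (a point): Point on the catch's pivot axis, 82 mm beside the jig's centre on its +y side, 57 mm above the table; a pivot screw of 12 mm diameter stands 5 mm above it.
- tape_measure: Tape measure, 72 x 86 x 36 mm, lying loose beside the jig on the side of the catch; bystander. Origin under its centre.
- bolt: Steel bolt, 60 mm tall, 27 mm wide, standing on its head beside the jig on the side of the catch; bystander. Origin under its centre.
- nut: Steel nut, 34 mm wide, 16 mm high, lying on the far side of the jig; bystander. Origin under its centre.
- round_bar: Steel bar end, 25 mm diameter, 111 mm tall, standing on the far side of the jig; bystander. Origin under its centre.

How it is judged:
By the outcome, as a careful person would: the job done as asked, in the order asked, and still so for the second after the job is handed in, with the robot touching nothing.
It also fails if it takes over 48 s, if anything falls off the work surface, if the arm or the gripper's body presses on something with over 40 N, if the wrist force passes 120 N, or if a joint passes its speed limit or range.

## Robot

A 6-joint arm with a two-finger parallel gripper is mounted at the origin on the work surface; the furniture and walls round the work are solid. World frame = base frame: x ahead of the robot, y to its left, z up, the work surface at z = 0. Lengths are in m, angles in rad, forces in N, time in s.
With the tool pointing down it reaches from about 0.35 to 0.875 m from the base axis. Payload 15.5 kg.
Tool frame: the origin (TCP) lies midway between the tips of the shut fingers; the grasp point (between the pads) lies 19 mm behind it; z points along the fingers, y is the line along which they close (so a half turn about z gives the same grasp; the last joint's range is limited). The gripper opens to 85 mm and grips with 20 to 120 N. Pads are 22 mm wide; open, the fingers measure 114 mm over their backs; the gripper's body (76 mm by 85 mm) begins 54 mm behind the grasp point. The pads swing forward as they close: fully open they stand 13 mm farther back than shut.
Start: joints at [1.058, 0.494, 1.345, -0, 1.302, -0.096], TCP at [0.254, 0.571, 0.231] pointing down, gripper open.
Joint ranges: [-2.91, 2.91], [-0.82, 2.16], [0.22, 2.67], [-1.22, 4.37], [0.12, 2.79], [-3.08, 3.08]. Speed limits (rad/s): [1.89, 1.89, 2.57, 3.01, 3.01, 3.01].

## Interface

Orientations are given as a unit quaternion [x, y, z, w].
In Python, from rig import monitor, get_image, get_calibration, order, models gives the robot as it stands. The module is installed in compiled form; this text tells all that it offers.
- The arm moves only by the shell command python3 -m creep 'ROWS' [FORCE]. ROWS is JSON, a list of rows, each an object with "offset": the shift along the tool's x, y, z in cm, a list of three; "dr": the turn, a rotation vector about the tool's x, y, z in rad, a list of three; "grip": the opening in per cent of the stroke, from 0 (shut) to 100 (fully open). A call has 1 to 12 rows; each row shifts and turns the commanded pose from where the row before left it, along the tool's axes as they then stand; what a row does not reach is not made up. A row lasts 1/10 s, in which the tool goes at most 50 mm and 8.59 degrees, less where a joint would pass 70% of its speed; a pose out of reach is approached as far as the arm can. A call with a gripper value outside its range is refused whole. The fingers move at their own pace and stop on an object; FORCE is the grip in N (left out, the last holds). Time passes only in rows, so rows that do not move let the fingers close. It gives the time, the measured TCP pose, the force, the opening and the grip force at its end, in the units of the state.
- monitor.get_state(): the state, without advancing time (a new reading comes with each control period).
- get_image(name): name is "scene" or "top" or "wrist"; returns the picture (480x640x3 uint8, red, green, blue); there is no depth.
- get_calibration(name): a dict with "fx", "fy", "cx", "cy" (pixels), "R" (3x3) and "t" (3): a world point X has camera coordinates R X + t. Camera axes: x right, y down, z forward; pixel columns grow to the right and rows downward; lengths in m; the calibration is good to about 2 mm. The wrist camera is an equidistant fisheye: a pixel r from the principal point sees the ray r / f radians off the axis. A picture is of the moment at which its call begins: read the wrist's pose just before it. get_calibration takes no time and is no camera call; for the wrist camera it gives the pose at the moment of the call.
- order.close_job(): hands the job in; it is judged then, once.
Trained networks look in the newest picture that a camera, given by its name, has taken for a name from the list of things; names that differ only in an ending like _2 or _b are one class to them, and where a whole thing is asked for, a point or a joint stands for the part that bears it (a point fixed in the world has none). Each returns a list of dicts, best first, with "score" (0 to 1); they miss things now and then, are a little off and sometimes report something else, mostly with a low value. They report only what shows in the picture. A call takes as long as a camera call.
- models.search_frame(camera, name): "at" ([column, row] in pixels, amid what is visible of it).
- models.trace(camera, name): "mask" (480x640 bool, what is visible of it) and "at" ([column, row] in pixels, amid what is visible of it).
- models.pinpoint(camera, name): "at" ([column, row] in pixels: a listed point, or the origin of a listed thing).
The state is a dict: "time": time; "qpos": joint angles; "qd": joint speeds; "joint_efforts": joint torques, N m; "tool_pos": TCP position; "orientation": TCP orientation; "wrist_force": force on the tool from outside, world axes, zero at the start; "wrist_torque": the same for the moment, N m; "width": opening from 0.0 (shut) to 1.0 (fully open); "gripper_force": force on a finger pad.
Only numpy, scipy, OpenCV 4.12 (cv2) and the standard library are available. Lean on these libraries where they do the work, as an engineer would, in place of code of your own. Each camera call takes 0.05 s, during which the arm holds its last target. There are 200 camera calls.

## Working session

There is one attempt and no reset: what is moved stays moved. The work goes in short steps, Python scripts to look and compute and a shell command to move; the robot and the scene stay as the last step left them, time stands still between calls to the robot, and variables do not carry over. Pictures are saved under pics/ and viewed, at most 10 in all, crops included, and the job is handed in when it is done.

```bash
mkdir -p pics; cat > h.py <<'E'
import numpy as np, cv2
from rig import monitor, get_image, get_calibration, order, models
def snap(cam,fn):
    im=get_image(cam); cv2.imwrite('pics/'+fn,im[:,:,::-1]); return im
def ray(cam,uv):
    c=get_calibration(cam); R=np.array(c['R']); t=np.array(c['t'])
    d=np.array([(uv[0]-c['cx'])/c['fx'],(uv[1]-c['cy'])/c['fy'],1.])
    if cam=='wrist':
        r=np.hypot(d[0],d[1]); d=np.array([d[0]/r*np.sin(r),d[1]/r*np.sin(r),np.cos(r)]) if r>1e-9 else d
    return -R.T@t, R.T@d
def atz(cam,uv,z):
    o,d=ray(cam,uv); return o+d*(z-o[2])/d[2]
E
python3 - <<'E'
from h import *
s=monitor.get_state(); print({k:np.round(v,3) for k,v in s.items()})
zs={'jig':0,'stop_board':.03,'board_back_edge':.047,'seat':.022,'catch_knob':.071,'catch_pivot':.057,'tape_measure':0,'bolt':0,'nut':0,'round_bar':0}
for cam in ['top','scene']:
    snap(cam,cam+'0.png')
    for n,z in zs.items():
        r=models.pinpoint(cam,n)
        for q in r[:2]: print(cam,n,round(q['score'],2),np.round(q['at']),np.round(atz(cam,q['at'],z),4))
E
```

```text
{'time': np.float64(0.0), 'qpos': array([ 1.057,  0.494,  1.346,  0.   ,  1.303, -0.095]), 'qd': array([-0.001, -0.001,  0.001,  0.001,  0.001,  0.   ]), 'joint_efforts': array([ 2.0000e-03, -8.8215e+01, -3.8387e+01,  0.0000e+00,  1.0000e-02,
        0.0000e+00]), 'tool_pos': array([0.253, 0.571, 0.231]), 'orientation': array([ 0.207,  0.978, -0.001, -0.   ]), 'wrist_force': array([0.299, 0.273, 0.019]), 'wrist_torque': array([-0.012,  0.01 , -0.005]), 'gripper_force': np.float64(0.0), 'width': np.float64(1.001)}
top jig 0.92 [268. 213.] [0.5718 0.1054 0.    ]
top stop_board 0.88 [298. 203.] [0.5817 0.0508 0.03  ]
top board_back_edge 0.64 [334. 191.] [ 0.5978 -0.0104  0.047 ]
top seat 0.67 [331. 302.] [4.13e-01 1.00e-04 2.20e-02]
top catch_knob 0.94 [248. 264.] [0.4769 0.1317 0.071 ]
top catch_pivot 0.84 [278. 258.] [0.4871 0.0842 0.057 ]
top catch_pivot 0.47 [298. 205.] [0.5744 0.0492 0.057 ]
top tape_measure 0.8 [334. 301.] [ 0.415  -0.0067  0.    ]
top bolt 0.66 [378. 258.] [ 0.4873 -0.0854  0.    ]
top nut 0.73 [266. 158.] [0.672  0.1069 0.    ]
top round_bar 0.88 [225. 170.] [0.6504 0.1789 0.    ]
top round_bar 0.42 [378. 261.] [ 0.4817 -0.0843  0.    ]
scene jig 0.95 [318. 267.] [0.5652 0.1007 0.    ]
scene board_back_edge 0.83 [387. 256.] [ 0.5997 -0.0142  0.047 ]
scene seat 0.64 [319. 253.] [0.5707 0.1026 0.022 ]
scene catch_knob 0.96 [263. 238.] [0.4815 0.1344 0.071 ]
scene catch_pivot 0.91 [292. 255.] [0.491  0.0806 0.057 ]
scene tape_measure 0.62 [292. 333.] [ 0.4069 -0.0077  0.    ]
```

View pics/top0.png

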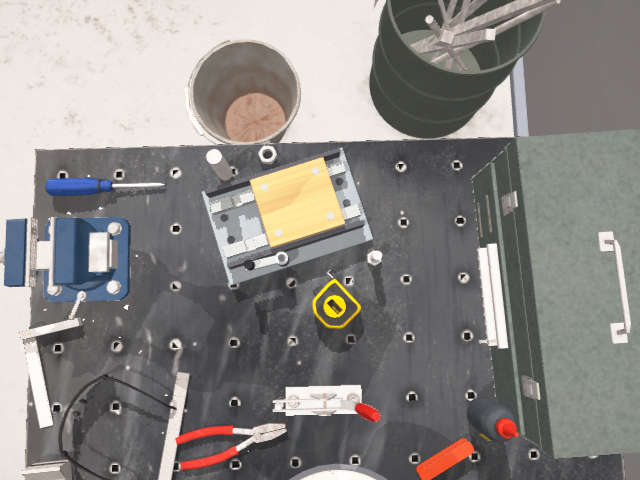

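View pics/scene0.png

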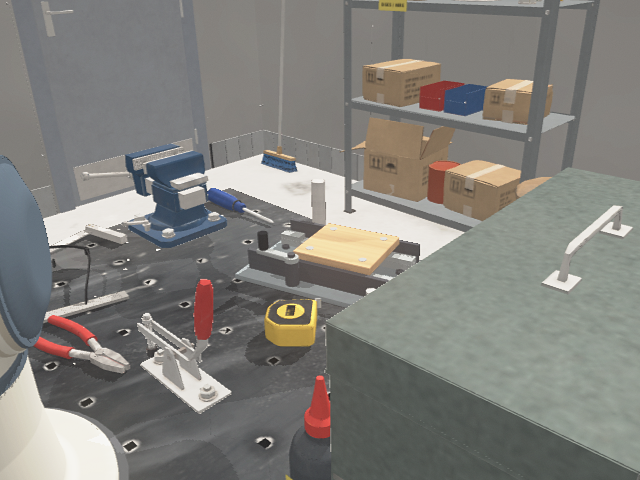

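The top view shows the board at about (298,203), well short of the left end of the jig. The catch arm points left from its pivot (278,258) to the knob (248,264). The bolt is at (375,257) and the tape at (336,303). The scene view agrees. Jig yaw is about 104.7°. I'll turn the tool so its x lies along jig x and shut the fingers.

```bash
python3 -m creep '[{"offset":[0,0,0],"dr":[0,0,0.149],"grip":0},{"offset":[0,0,0],"dr":[0,0,0.149],"grip":0},{"offset":[0,0,0],"dr":[0,0,0.149],"grip":0},{"offset":[0,0,0],"dr":[0,0,0.149],"grip":0},{"offset":[0,0,0],"dr":[0,0,0.149],"grip":0},{"offset":[0,0,0],"dr":[0,0,0.149],"grip":0}]' 30
cat >> h.py <<'E'
from scipy.spatial.transform import Rotation as Ro
def rel(p):
    s=monitor.get_state(); return Ro.from_quat(s['orientation']).inv().apply(np.array(p)-s['tool_pos'])*100
E
python3 - <<'E'
from h import *
s=monitor.get_state(); R=Ro.from_quat(s['orientation']).as_matrix(); print(s['time'],s['tool_pos'],R.round(3), np.degrees(np.arctan2(R[1,0],R[0,0])))
print(rel([0.606,-0.040,0.16]))
E
```

```text
time: 1.7
tool_pos: [0.2536, 0.5712, 0.2313]
orientation: [0.612, 0.791, 0.0, -0.0]
wrist_force: [0.5, 0.1, 0.1]
width: 0.01
gripper_force: 0.0
1.7 [0.2535834  0.57124495 0.23127599] [[-0.25   0.968 -0.   ]
 [ 0.968  0.25   0.   ]
 [ 0.    -0.    -1.   ]] 104.48691685815359
[-67.99714921  18.83034572   7.12649377]
```

```bash
python3 -m creep '[{"offset":[-4,1.1,0],"dr":[0,0,0],"grip":0},{"offset":[-4,1.1,0],"dr":[0,0,0],"grip":0},{"offset":[-4,1.1,0],"dr":[0,0,0],"grip":0},{"offset":[-4,1.1,0],"dr":[0,0,0],"grip":0},{"offset":[-4,1.1,0],"dr":[0,0,0],"grip":0},{"offset":[-4,1.1,0],"dr":[0,0,0],"grip":0},{"offset":[-4,1.1,0],"dr":[0,0,0],"grip":0},{"offset":[-4,1.1,0],"dr":[0,0,0],"grip":0},{"offset":[-4,1.1,0],"dr":[0,0,0],"grip":0},{"offset":[-4,1.1,0],"dr":[0,0,0],"grip":0},{"offset":[-4,1.1,0],"dr":[0,0,0],"grip":0},{"offset":[-4,1.1,0],"dr":[0,0,0],"grip":0}]'
python3 - <<'E'
from h import *
print(rel([0.606,-0.040,0.16]))
E
```

```text
time: 2.9
tool_pos: [0.5048, 0.1395, 0.2315]
orientation: [0.61, 0.792, 0.0, 0.0]
wrist_force: [0.6, 0.6, 0.1]
width: -0.001
gripper_force: 0.0
[-19.93785789   5.18263054   7.14819025]
```

```bash
python3 -m creep '[{"offset":[-4,1.1,1],"dr":[0,0,0],"grip":0},{"offset":[-4,1.1,1.5],"dr":[0,0,0],"grip":0},{"offset":[-4,1.1,1.5],"dr":[0,0,0],"grip":0},{"offset":[-4,1.1,1.5],"dr":[0,0,0],"grip":0},{"offset":[-4,1.1,1.5],"dr":[0,0,0],"grip":0},{"offset":[0,0,0],"dr":[0,0,0],"grip":0},{"offset":[0,0,0],"dr":[0,0,0],"grip":0}]'
python3 - <<'E'
from h import *
snap('wrist','w1.png')
for n,z in {'jig':0,'stop_board':.03,'board_back_edge':.047,'seat':.022,'catch_knob':.071,'catch_pivot':.057,'bolt':0}.items():
    for q in models.pinpoint('wrist',n)[:1]: print(n,round(q['score'],2),np.round(q['at']),np.round(atz('wrist',q['at'],z),4))
print(monitor.get_state()['time'],monitor.get_state()['tool_pos'],rel([0.606,-0.040,0.16]))
E
```

```text
time: 3.6
tool_pos: [0.6084, -0.0389, 0.1607]
orientation: [0.611, 0.792, -0.0, -0.0]
wrist_force: [-1.0, -0.3, -0.5]
width: -0.0
gripper_force: 0.0
stop_board 0.87 [321. 103.] [0.5825 0.0542 0.03  ]
board_back_edge 0.87 [320. 195.] [ 0.5988 -0.0094  0.047 ]
catch_knob 0.56 [179. 229.] [ 0.5101 -0.0522  0.071 ]
catch_pivot 0.83 [194.  34.] [0.4862 0.0811 0.057 ]
4.0 [ 0.60843918 -0.03759361  0.16164913] [-0.16987987 -0.29761807  0.16481345]
```

View pics/w1.png

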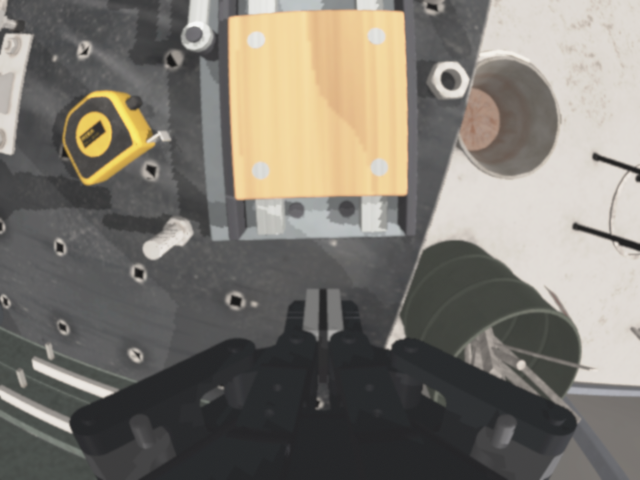

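The wrist view shows the board squarely aligned, with its rear edge at row 197. The fingertips are centred behind it at column 322, and nothing stands below them. The bolt is at (170,240). I'll descend and push.

```bash
python3 -m creep '[{"offset":[0,-0.3,3],"dr":[0,0,0],"grip":0},{"offset":[0,0,3],"dr":[0,0,0],"grip":0},{"offset":[0,0,3],"dr":[0,0,0],"grip":0},{"offset":[0,0,2],"dr":[0,0,0],"grip":0},{"offset":[0,0,1.5],"dr":[0,0,0],"grip":0},{"offset":[0,0,0],"dr":[0,0,0],"grip":0},{"offset":[0.5,0,0],"dr":[0,0,0],"grip":0},{"offset":[0.5,0,0],"dr":[0,0,0],"grip":0},{"offset":[0.5,0,0],"dr":[0,0,0],"grip":0}]'
```

```text
time: 4.9
tool_pos: [0.6022, -0.024, 0.0373]
orientation: [0.61, 0.793, 0.0, 0.001]
wrist_force: [0.6, 1.1, -0.4]
width: -0.001
gripper_force: 0.0
```

```bash
python3 -m creep '[{"offset":[0.4,0,0],"dr":[0,0,0],"grip":0},{"offset":[0.4,0,0],"dr":[0,0,0],"grip":0},{"offset":[0.4,0,0],"dr":[0,0,0],"grip":0},{"offset":[0.4,0,0],"dr":[0,0,0],"grip":0},{"offset":[0.4,0,0],"dr":[0,0,0],"grip":0},{"offset":[0.4,0,0],"dr":[0,0,0],"grip":0},{"offset":[0.4,0,0],"dr":[0,0,0],"grip":0},{"offset":[0.4,0,0],"dr":[0,0,0],"grip":0}]'
python3 - <<'E'
from h import *
for cam in ['top','wrist']:
  get_image(cam)
  for n,z in {'stop_board':.03,'board_back_edge':.047,'seat':.022}.items():
    for q in models.pinpoint(cam,n)[:1]: print(cam,n,round(q['score'],2),np.round(q['at']),np.round(atz(cam,q['at'],z),4),rel(atz(cam,q['at'],z)))
E
```

```text
time: 5.7
tool_pos: [0.5945, 0.0062, 0.0371]
orientation: [0.61, 0.793, 0.0, 0.001]
wrist_force: [1.0, -5.9, 5.2]
width: 0.001
gripper_force: 3.4
top board_back_edge 0.45 [226. 172.] [0.6359 0.1703 0.047 ] [14.73671157  8.25054865 -1.02378065]
wrist stop_board 0.65 [323. 120.] [0.5738 0.0819 0.03  ] [7.78866372 0.024505   0.63421161]
wrist board_back_edge 0.86 [323. 295.] [0.5909 0.0172 0.047 ] [ 1.09793998  0.02708588 -1.07669414]
```

```bash
python3 -m creep '[{"offset":[0.3,0,0],"dr":[0,0,0],"grip":0},{"offset":[0.3,0,0],"dr":[0,0,0],"grip":0},{"offset":[0.3,0,0],"dr":[0,0,0],"grip":0},{"offset":[0.3,0,0],"dr":[0,0,0],"grip":0},{"offset":[0.15,0,0],"dr":[0,0,0],"grip":0},{"offset":[0.15,0,0],"dr":[0,0,0],"grip":0}]'
python3 -m creep '[{"offset":[0.15,0,0],"dr":[0,0,0],"grip":0},{"offset":[0.15,0,0],"dr":[0,0,0],"grip":0},{"offset":[0.15,0,0],"dr":[0,0,0],"grip":0},{"offset":[0,0,0],"dr":[0,0,0],"grip":0}]'
```

```text
time: 6.7
tool_pos: [0.5896, 0.0212, 0.0362]
orientation: [0.61, 0.793, -0.0, -0.0]
wrist_force: [-0.0, -2.5, -0.2]
width: 0.002
gripper_force: 1.5
time: 7.1
tool_pos: [0.5884, 0.0255, 0.0362]
orientation: [0.61, 0.793, -0.0, -0.0]
wrist_force: [-0.3, -1.5, -0.1]
width: 0.0
gripper_force: 0.6
```

```bash
python3 -m creep '[{"offset":[0.1,0,0],"dr":[0,0,0],"grip":0},{"offset":[0.1,0,0],"dr":[0,0,0],"grip":0},{"offset":[0.1,0,0],"dr":[0,0,0],"grip":0},{"offset":[0,0,0],"dr":[0,0,0],"grip":0}]'
python3 -m creep '[{"offset":[0.1,0,0],"dr":[0,0,0],"grip":0},{"offset":[0.1,0,0],"dr":[0,0,0],"grip":0},{"offset":[0.1,0,0],"dr":[0,0,0],"grip":0},{"offset":[0,0,0],"dr":[0,0,0],"grip":0}]'
```

```text
time: 7.5
tool_pos: [0.5878, 0.0284, 0.0363]
orientation: [0.61, 0.793, -0.0, -0.0]
wrist_force: [-1.2, -2.9, -0.2]
width: 0.0
gripper_force: 0.8
time: 7.9
tool_pos: [0.587, 0.0312, 0.0363]
orientation: [0.61, 0.793, -0.0, -0.0]
wrist_force: [-0.2, -3.7, 1.1]
width: -0.001
gripper_force: 1.6
```

```bash
python3 -m creep '[{"offset":[0.1,0,0],"dr":[0,0,0],"grip":0},{"offset":[0.1,0,0],"dr":[0,0,0],"grip":0},{"offset":[0,0,0],"dr":[0,0,0],"grip":0}]'
python3 - <<'E'
from h import *
snap('wrist','w2.png')
for n,z in {'stop_board':.03,'board_back_edge':.047,'catch_pivot':.057,'catch_knob':.071}.items():
    for q in models.pinpoint('wrist',n)[:1]: print(n,round(q['score'],2),np.round(q['at']),np.round(atz('wrist',q['at'],z),4),rel(atz('wrist',q['at'],z)))
E
```

```text
time: 8.2
tool_pos: [0.587, 0.0316, 0.0364]
orientation: [0.61, 0.793, -0.001, 0.001]
wrist_force: [0.3, -20.3, -1.9]
width: 0.004
gripper_force: 9.7
stop_board 0.75 [325. 125.] [0.5683 0.1054 0.03  ] [7.61303413 0.09736331 0.61812047]
board_back_edge 0.83 [323. 287.] [0.5835 0.0458 0.047 ] [ 1.46068535  0.03120539 -1.07006678]
catch_pivot 0.79 [ 95. 148.] [0.4863 0.0796 0.057 ] [ 7.21562566 -8.4964868  -2.08171593]
catch_knob 0.69 [83.  3.] [0.4765 0.1311 0.071 ] [12.44154249 -8.12665115 -3.49126765]
```

View pics/w2.png

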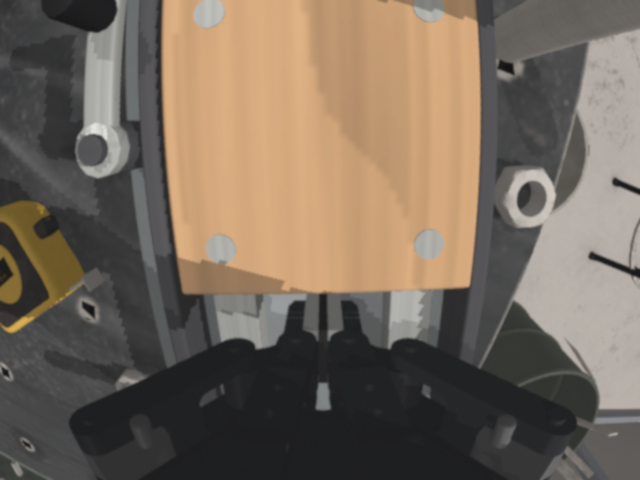

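The board stopped with 20 N after the expected travel, so it is probably seated. The rear edge is straight at row 290. I'll back off, raise and verify.

```bash
python3 -m creep '[{"offset":[-0.5,0,0],"dr":[0,0,0],"grip":0},{"offset":[-1,0,0],"dr":[0,0,0],"grip":0},{"offset":[-0.5,0,-2],"dr":[0,0,0],"grip":0},{"offset":[0,0,-4],"dr":[0,0,0],"grip":0},{"offset":[0,0,-4],"dr":[0,0,0],"grip":0},{"offset":[0,0,-3],"dr":[0,0,0],"grip":0},{"offset":[0,0,0],"dr":[0,0,0],"grip":0}]'
python3 - <<'E'
from h import *
im=snap('scene','s2.png'); cv2.imwrite('pics/s2c.png',cv2.resize(im[190:330,220:440,::-1],None,fx=3.6,fy=3.6,interpolation=cv2.INTER_CUBIC))
for cam in ['scene','wrist']:
  if cam=='wrist': snap('wrist','w3.png')
  for n,z in {'stop_board':.022,'board_back_edge':.039,'catch_pivot':.057,'catch_knob':.071}.items():
    for q in models.pinpoint(cam,n)[:1]: print(cam,n,round(q['score'],2),np.round(q['at']),np.round(atz(cam,q['at'],z),4))
E
```

```text
time: 9.15
tool_pos: [0.594, 0.0134, 0.1705]
orientation: [0.61, 0.792, 0.002, 0.003]
wrist_force: [0.1, -0.4, 0.4]
width: 0.002
gripper_force: 0.0
scene stop_board 0.94 [319. 252.] [0.5723 0.1058 0.022 ]
scene board_back_edge 0.97 [353. 253.] [0.5844 0.041  0.039 ]
scene catch_pivot 0.97 [291. 257.] [0.4849 0.0751 0.057 ]
scene catch_knob 0.8 [261. 238.] [0.4792 0.1364 0.071 ]
wrist stop_board 0.78 [325. 106.] [0.5684 0.105  0.022 ]
wrist board_back_edge 0.69 [320. 190.] [0.5812 0.0434 0.039 ]
wrist catch_pivot 0.89 [201. 107.] [0.4865 0.0827 0.057 ]
wrist catch_knob 0.56 [198.  35.] [0.4761 0.1303 0.071 ]
```

View pics/s2c.png

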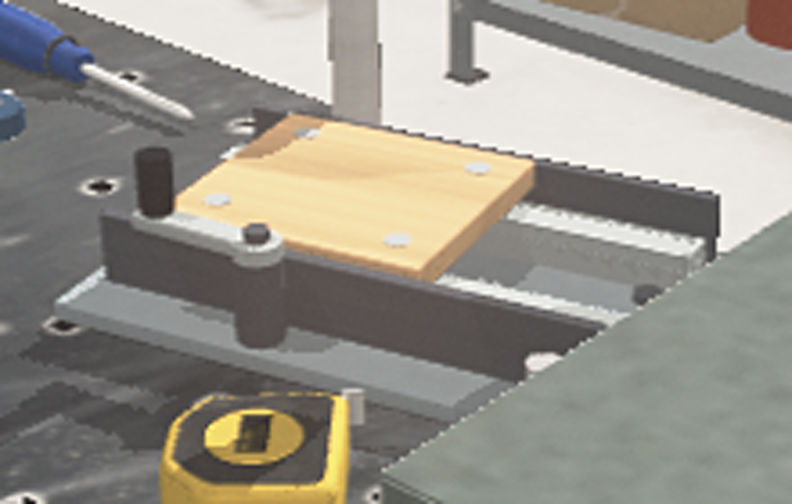

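View pics/w3.png

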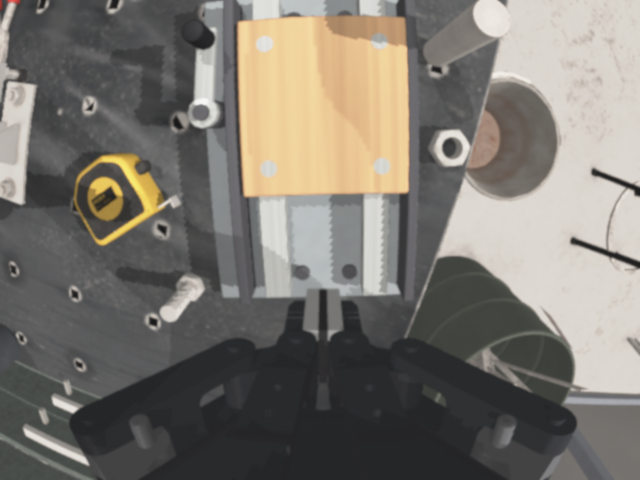

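The board is seated: its top is nearly flush with the guides, with its front edge at row 15 and its rear edge at row 195. The catch arm is still clear, with the knob at (198,35) and the pivot at (205,112). Next is the outer side of the knob.

```bash
python3 - <<'E'
from h import *
print(rel([0.443,0.123,0.135]), rel([0.4763,0.131,.071]))
E
```

```text
[ 14.3628625  -11.54637476   3.0844604 ] [14.28111856 -8.11653203  9.48120932]
```

```bash
python3 -m creep '[{"offset":[2,-2.4,0],"dr":[0,0,0],"grip":0},{"offset":[3,-2.4,0],"dr":[0,0,0],"grip":0},{"offset":[3,-2.3,0],"dr":[0,0,0],"grip":0},{"offset":[3,-2.3,1],"dr":[0,0,0],"grip":0},{"offset":[3.4,-2.3,2],"dr":[0,0,0],"grip":0},{"offset":[0,0,0],"dr":[0,0,0],"grip":0},{"offset":[0,0,0],"dr":[0,0,0],"grip":0}]'
python3 - <<'E'
from h import *
snap('wrist','w4.png')
for n,z in {'catch_pivot':.057,'catch_knob':.071}.items():
    for q in models.pinpoint('wrist',n)[:1]: print(n,round(q['score'],2),np.round(q['at']),np.round(atz('wrist',q['at'],z),4),rel(atz('wrist',q['at'],z)))
    for q in models.pinpoint('top',n)[:1]: print(n,round(q['score'],2),np.round(q['at']),np.round(atz('top',q['at'],z),4),rel(atz('top',q['at'],z)))
E
```

```text
time: 10.35
tool_pos: [0.4412, 0.1234, 0.1361]
orientation: [0.609, 0.793, -0.0, -0.0]
wrist_force: [-0.2, 0.7, 0.9]
width: -0.001
gripper_force: 0.0
catch_pivot 0.59 [371. 324.] [0.4887 0.0795 0.057 ] [-5.35758292  3.31731235  7.96355066]
catch_knob 0.89 [382. 262.] [0.478  0.1286 0.071 ] [-0.31060347  3.55000878  6.5638802 ]
catch_knob 0.27 [227. 173.] [0.6285 0.1638 0.071 ] [-0.75473658 19.0189365   6.57196466]
```

View pics/w4.png

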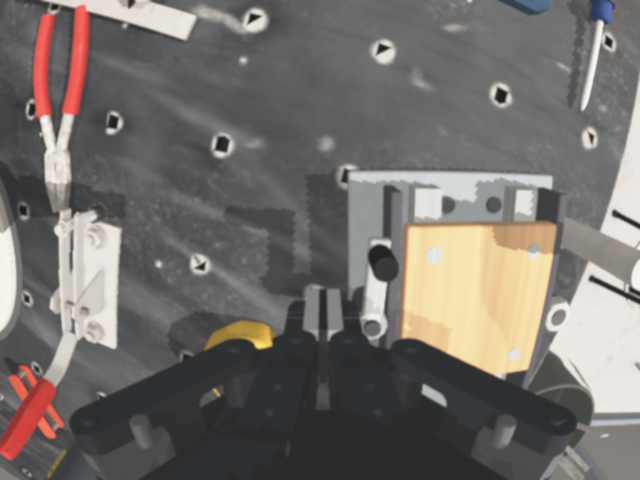

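The wrist view shows the knob at (383,260) and the shut fingertips at (322,300), 35 mm outboard of it with clear table below. I'll descend and follow the arc.

```bash
python3 -m creep '[{"offset":[0,0,3],"dr":[0,0,0],"grip":0},{"offset":[0,0,2.5],"dr":[0,0,0],"grip":0},{"offset":[0,0,1.3],"dr":[0,0,0],"grip":0},{"offset":[0,0,0],"dr":[0,0,0],"grip":0},{"offset":[-0.1,0.6,0],"dr":[0,0,0],"grip":0},{"offset":[0,0.6,0],"dr":[0,0,0],"grip":0},{"offset":[0.2,0.7,0],"dr":[0,0,0],"grip":0},{"offset":[0.2,0.7,0],"dr":[0,0,0],"grip":0},{"offset":[0,0.7,0],"dr":[0,0,0],"grip":0},{"offset":[0,0.7,0],"dr":[0,0,0],"grip":0}]'
python3 -m creep '[{"offset":[-0.2,0.7,0],"dr":[0,0,0],"grip":0},{"offset":[-0.2,0.7,0],"dr":[0,0,0],"grip":0},{"offset":[0,0,0],"dr":[0,0,0],"grip":0}]'
python3 - <<'E'
from h import *
snap('wrist','w5.png')
for n,z in {'catch_pivot':.057,'catch_knob':.071,'stop_board':.022}.items():
    for q in models.pinpoint('wrist',n)[:1]: print(n,round(q['score'],2),np.round(q['at']),np.round(atz('wrist',q['at'],z),4),rel(atz('wrist',q['at'],z)))
E
```

```text
time: 11.6
tool_pos: [0.4802, 0.1364, 0.0684]
orientation: [0.61, 0.793, 0.0, 0.0]
wrist_force: [-1.1, -0.3, -0.8]
width: -0.002
gripper_force: 0.5
time: 11.9
tool_pos: [0.4955, 0.1358, 0.0683]
orientation: [0.61, 0.792, 0.0, 0.0]
wrist_force: [-0.5, 0.3, -0.2]
width: 0.001
gripper_force: 0.0
catch_knob 0.96 [354. 341.] [0.5114 0.1246 0.071 ] [-1.52259335  1.38944138 -0.2773121 ]
```

View pics/w5.png

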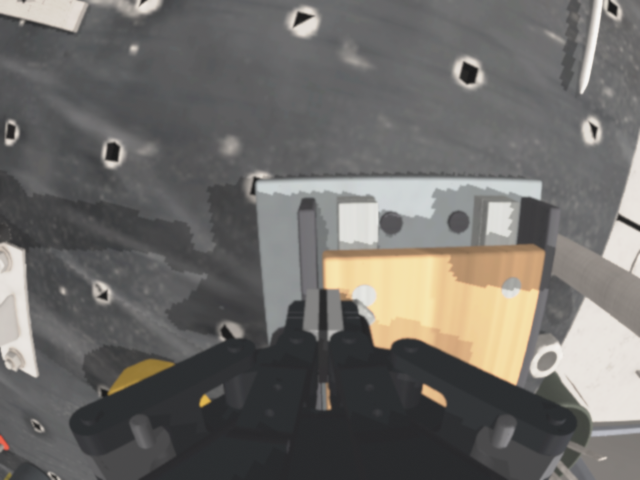

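The catch is turning: the knob is at (354,341), about 42° round, and the board is still in place. Continuing the arc.

```bash
python3 -m creep '[{"offset":[-0.4,0.65,0],"dr":[0,0,0],"grip":0},{"offset":[-0.45,0.65,0],"dr":[0,0,0],"grip":0},{"offset":[-0.55,0.5,0],"dr":[0,0,0],"grip":0},{"offset":[-0.55,0.5,0],"dr":[0,0,0],"grip":0},{"offset":[-0.6,0.35,0],"dr":[0,0,0],"grip":0},{"offset":[0,0,0],"dr":[0,0,0],"grip":0}]'
python3 -m creep '[{"offset":[-0.3,0.15,0],"dr":[0,0,0],"grip":0},{"offset":[-0.3,0.1,0],"dr":[0,0,0],"grip":0},{"offset":[0,0,0],"dr":[0,0,0],"grip":0}]'
```

```text
time: 12.7
tool_pos: [0.5273, 0.1173, 0.0683]
orientation: [0.61, 0.792, 0.0, 0.0]
wrist_force: [0.1, -0.4, -1.0]
width: -0.0
gripper_force: 0.0
time: 13.0
tool_pos: [0.5304, 0.1126, 0.0683]
orientation: [0.61, 0.792, 0.0, 0.0]
wrist_force: [-0.8, 1.0, 0.6]
width: 0.003
gripper_force: 0.0
```

```bash
python3 -m creep '[{"offset":[-0.15,0,0],"dr":[0,0,0],"grip":0},{"offset":[-0.15,0,0],"dr":[0,0,0],"grip":0},{"offset":[0,0,0],"dr":[0,0,0],"grip":0}]'
python3 -m creep '[{"offset":[-0.15,0,0],"dr":[0,0,0],"grip":0},{"offset":[-0.15,0,0],"dr":[0,0,0],"grip":0},{"offset":[0,0,0],"dr":[0,0,0],"grip":0}]'
```

```text
time: 13.3
tool_pos: [0.5308, 0.1111, 0.0684]
orientation: [0.61, 0.792, 0.001, -0.001]
wrist_force: [-1.6, 15.4, 1.4]
width: -0.002
gripper_force: 7.6
time: 13.6
tool_pos: [0.531, 0.1103, 0.0684]
orientation: [0.61, 0.792, 0.002, -0.002]
wrist_force: [-4.9, 39.0, 2.9]
width: -0.0
gripper_force: 19.6
```

The catch is against its stop. I'll back off along +x, rise and check.

```bash
python3 -m creep '[{"offset":[0.5,0,0],"dr":[0,0,0],"grip":0},{"offset":[1.5,0,0],"dr":[0,0,0],"grip":0},{"offset":[0.5,0,-2],"dr":[0,0,0],"grip":0},{"offset":[0,0,-4],"dr":[0,0,0],"grip":0},{"offset":[-3,0,-4],"dr":[0,0,0],"grip":0},{"offset":[-4,0,-1],"dr":[0,0,0],"grip":0},{"offset":[-4,0,0],"dr":[0,0,0],"grip":0},{"offset":[-3,0,0],"dr":[0,0,0],"grip":0},{"offset":[0,0,0],"dr":[0,0,0],"grip":0},{"offset":[0,0,0],"dr":[0,0,0],"grip":0}]'
python3 - <<'E'
from h import *
snap('wrist','w6.png')
im=snap('scene','s6.png'); cv2.imwrite('pics/s6c.png',cv2.resize(im[190:330,220:440,::-1],None,fx=3.6,fy=3.6,interpolation=cv2.INTER_CUBIC))
P={}
for cam in ['wrist','scene']:
  for n,z in {'catch_pivot':.057,'catch_knob':.071,'stop_board':.022,'tape_measure':0,'bolt':0,'nut':0,'round_bar':0}.items():
    for q in models.pinpoint(cam,n)[:1]: print(cam,n,round(q['score'],2),np.round(q['at']),np.round(atz(cam,q['at'],z),4))
E
```

```text
time: 14.6
tool_pos: [0.561, -0.0041, 0.1782]
orientation: [0.61, 0.792, -0.0, -0.0]
wrist_force: [0.3, 0.1, 0.0]
width: -0.0
gripper_force: 0.0
wrist catch_pivot 0.9 [251.  94.] [0.4854 0.082  0.057 ]
wrist catch_knob 0.82 [329.  90.] [0.5387 0.0964 0.071 ]
wrist stop_board 0.57 [365.  95.] [0.5668 0.1057 0.022 ]
wrist tape_measure 0.56 [166. 178.] [ 0.4125 -0.0042  0.    ]
wrist bolt 0.89 [226. 270.] [ 0.4865 -0.0777  0.    ]
wrist nut 0.9 [474. 137.] [0.6742 0.1035 0.    ]
wrist round_bar 0.71 [469.  47.] [0.6468 0.1827 0.    ]
scene catch_pivot 0.86 [290. 256.] [0.4872 0.0809 0.057 ]
scene catch_knob 0.42 [316. 268.] [0.469  0.0055 0.071 ]
scene stop_board 0.58 [315. 254.] [0.5647 0.1061 0.022 ]
scene tape_measure 0.92 [292. 332.] [ 0.4082 -0.0052  0.    ]
scene round_bar 0.57 [308. 233.] [0.6477 0.2085 0.    ]
```

View pics/w6.png

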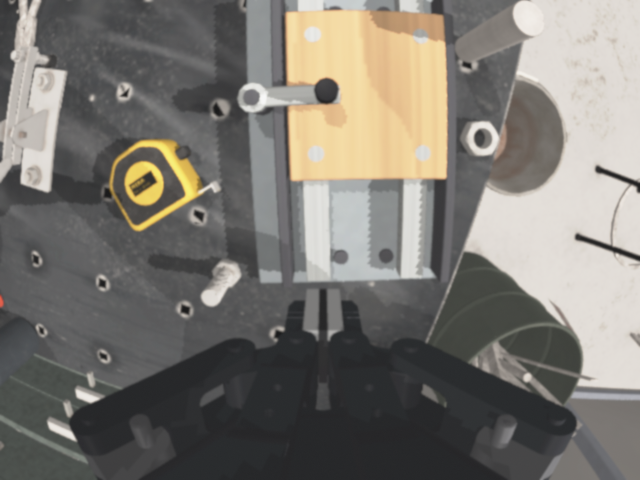

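View pics/s6c.png

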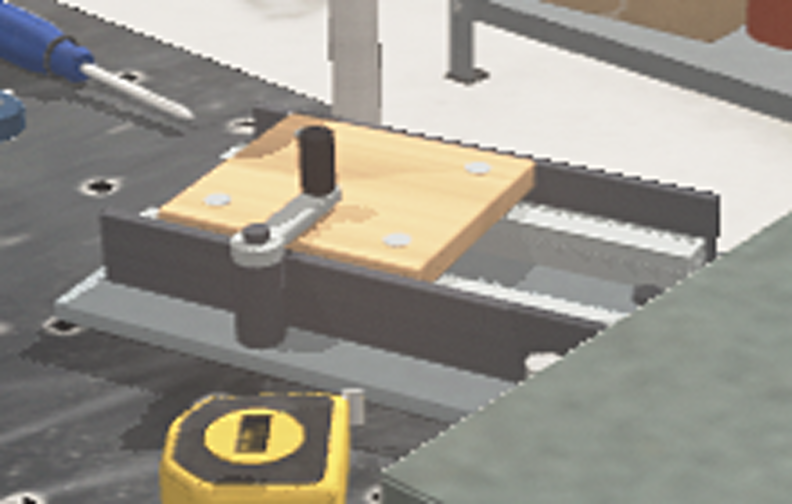

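The catch lies squarely across the seated board, with the pivot at (253,97) and the knob at (326,90). The bystanders are where they were and the robot is clear, so I'm handing in.

```bash
python3 -c "
from rig import order; print(order.close_job())"
```

```text
the job is handed in; nothing more can be done
None
```

The board is seated in its notches, the catch is swung fully across it against its stop, the tape measure, bolt, nut and round bar were not moved, and the job was handed in at about 15 s on the robot's clock.

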